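# Press a glide into a box foot with the bench hand press

### The arm

A 6-joint arm with a two-finger parallel gripper is mounted at the origin on the work surface. World frame = base frame: x ahead of the robot, y to its left, z up, the work surface at z = 0. Lengths are in mm, angles in degrees, forces in N, time in s.
With the tool pointing down it reaches from about 350 to 850 mm from the base axis. Payload 8.1 kg.
Tool frame: the origin (TCP) lies on the centre line of the jaws, within the pads' length; the fingertips stand 19 mm ahead of it and the grasp point (between the pads) is the TCP; z points along the fingers, y is the direction in which the jaws open and shut (so a half turn about z gives the same grasp; the last joint's range is limited). The gripper opens to 85 mm and grips with 20 to 120 N. Pads are 22 mm wide; open, the fingers measure 114 mm over their backs; the gripper's body (76 mm by 85 mm) begins 54 mm behind the grasp point. The pads swing forward as they close: fully open they stand 13 mm farther back than shut.
Start: joints at [62.258, 7.471, 85.268, -0, 87.261, -4.893], TCP at [232.967, 552.93, 250.292] pointing down, gripper open.
Joint ranges: [-169.43, 169.43], [-51.17, 129.36], [1.28, 143.12], [-76.62, 256.62], [0, 156.53], [-152.29, 152.29]. Speed limits (degrees/s): [136.94, 136.94, 159.86, 180, 180, 180].

### API

Orientations are given as [roll, pitch, yaw] about the fixed x, y, z axes, in that order (R = Rz(yaw) Ry(pitch) Rx(roll)).
In Python, from bench import r, viewer gives the robot as it stands.
- The arm moves only by the tool carry_out, never from a script. Its argument "commands" is a list that holds one entry, the list of rows, each a list of 7 numbers: the finger opening in mm, from 0 to 85.4, then the shift along the tool's x, y, z in mm, then the turn, a rotation vector about the tool's x, y, z in degrees. A call has 1 to 5 rows; each row is the pose to reach, as a shift and turn from the pose commanded when the call began, along the tool's axes at that moment; what a row does not reach only later rows make up. A row lasts 1/8 s, in which the tool goes at most 62.5 mm and 10.7 degrees, less where a joint would pass 70% of its speed; a pose out of reach is approached as far as the arm can. A call with a gripper value outside its range is refused whole. The fingers move at their own pace and stop on an object; "grip_force" is the grip in N (left out, the last holds). Time passes only in rows, so rows that repeat a pose let the fingers close. It gives the time, the measured TCP pose, the force and the opening at its end, in the units of the state.
- r.sense(): the state, without advancing time (a new reading comes with each control period).
- viewer.snapshot(name): name is "scene" or "top" or "wrist"; returns the picture (420x560x3 uint8, red, green, blue); there is no depth.
- viewer.calibration(name): a dict with "camera_matrix" (3x3 intrinsics, pixels), "rvec" (rotation vector, rad) and "tvec" (3), from world to camera coordinates, as OpenCV has them. Camera axes: x right, y down, z forward; pixel columns grow to the right and rows downward; lengths in mm; the calibration is good to about 2 mm. A picture is of the moment at which its call begins: read the wrist's pose just before it. calibration takes no time and is no camera call; for the wrist camera it gives the pose at the moment of the call.
- r.hand_in(): hands the job in, once; it reports no verdict.
The state is a dict: "time": time; "joint_pos": joint angles; "qd": joint speeds; "joint_efforts": joint torques, N m; "tool_pos": TCP position; "tcp_rot": TCP orientation; "ft_force": force on the tool from outside, world axes, zero at the start; "wrist_torque": the same for the moment, N m; "finger_gap": finger opening in mm.
Only numpy, scipy, OpenCV 4.12 (cv2) and the standard library are available. Lean on these libraries where they do the work, as an engineer would, in place of code of your own. Each camera call takes 0.05 s, during which the arm holds its last target. There are 200 camera calls.

### The job

One of the three black wooden box feet still has its grey glide standing proud on a steel stem. Set that foot into the cradle between the jaws of the bench press, glide towards one jaw, and let go of it; then squeeze the press's two handles together gently until the glide gives and snaps fully home, easing off at once so that the jaws do not bruise the wood. Let the handles spring open again, leave the foot sitting in the cradle, and leave the two finished feet and the tin of glides where they are.

Things in the scene. Friction and masses are not known exactly. Their poses are not given: they have to be found in the camera images.
- press: Bench hand press, fixed: steel base 155 x 112 x 16 mm, two level handles above it. Origin on the bench under the cradle's middle; x points from the handle ends (nearer the robot) past the cradle to the hinges, y to the left handle, z up. Base from x = -51 to 105 mm. Two hinge posts, tops 57 mm above the bench with their strap, at x = 70, y = +/-16 mm.
- cradle (a point): Middle of the cradle floor, 16 mm above the bench, axes as the press. The foot stands here between two fences across x, inner faces 34 mm apart, flared lips 14 mm above the floor. Open along y, so the foot may slide towards the jaws: rounded noses on the handles at y = +/-27.5 mm (55 mm apart) when open, 13 to 31 mm above the floor.
- left_handle: Handle on the +y side; origin on its upright hinge, 38 mm above the bench, at x = 70, y = 16 mm of the press. x axis parallel to the press's when open; closing turns it about z, free end towards the other handle, 0.17 rad at most. A light spring (1 to 2 N at the grip) opens it. Jaw nose 70 mm, grip 155 mm from the hinge. The handles are not geared together.
- right_handle: Handle on the -y side: the mirror image of the left one (hinge at x = 70, y = -16 mm of the press).
- left_grip (a point): Middle of the left handle's black straight grip, 85 mm from the cradle's middle towards the robot, 38 mm above the bench. Bar 9 mm thick, 18 mm high (29 to 47 mm above the bench), 70 mm long. The two bars measure 62 mm over their outer faces when open, about 30 mm when the glide is home in a loaded foot. Only the bench lies under them.
- right_grip (a point): The same point of the right handle.
- foot: The foot to finish: loose black hardwood block 30 (x) x 36 (y) x 44 mm (z), about 60 g, upright; origin at the centre of its underside. Glide on its +y face, 22 mm up. It reaches 18 mm to -y and, glide proud, 28.5 mm to +y: central in the jaws with its origin 5 mm away from the glide (either way round). Hold its x faces. Over 36 N from a jaw (about 17 N of finger force at each grip) bruises it.
- glide (a joint): How far the glide is in, m: 0 proud (24 mm wide, 4 mm thick grey disc 6.5 mm off the wood on a steel stem), 0.0065 home, disc flat on the wood. The stem resists with up to about 22 N at the jaw (about 11 N of finger force at each grip) near 2.5 mm, then gives; past 5 mm it snaps in by itself and stays. To be pressed only in the cradle, with the press.
- spare_a: A finished foot, the same block, its disc already flat on its +y face; loose, origin at the centre of its underside. Not to be moved.
- spare_b: The other finished foot, the same. Not to be moved.
- glide_tin: A low open steel tin of glides, 72 mm across, 24 mm high; origin at the centre of its underside. Not to be moved.
There are look-alikes about, which are no part of the job. Leave any purple or red look-alike of the foot alone.

How it is judged (in metres and radians):
On the way, in this order (a step that is already met when the one before it is completed fails the run):
1. the foot sits upright on the cradle floor between the fences, let go, its glide still proud (x of foot in the frame of cradle between -0.005 and 0.005 m and y of foot in the frame of cradle between -0.016 and 0.016 m and z of foot in the frame of cradle between -0.003 and 0.003 m and angle between the y axis of foot and the y axis of press, either way round below 0.17 rad and angle between foot's own z axis and vertical below 0.08 rad and value of joint glide below 0.0015 m and contact force between the fingers and foot below 0.2 N), for 0.2 s.
2. both handles are squeezed together and the glide has snapped fully home in the cradle (x of foot in the frame of cradle between -0.005 and 0.005 m and y of foot in the frame of cradle between -0.016 and 0.016 m and z of foot in the frame of cradle between -0.003 and 0.003 m and angle between the y axis of foot and the y axis of press, either way round below 0.17 rad and angle between foot's own z axis and vertical below 0.08 rad and value of joint glide above 0.0058 m and angle between the x axis of each of left_handle, right_handle and the x axis of press, either way round above 0.04 rad), for 0.1 s.
At the end, for the whole second after the job is handed in: The glide is home (at least 5.8 of its 6.5 mm), both handles have sprung open (within 0.03 rad), and the foot stands upright and still on the cradle floor: within 5 mm of its middle across the fences, 16 mm along the jaws, 3 mm in height, and 0.17 rad in yaw (x of foot in the frame of cradle between -0.005 and 0.005 m and y of foot in the frame of cradle between -0.016 and 0.016 m and z of foot in the frame of cradle between -0.003 and 0.003 m and angle between the y axis of foot and the y axis of press, either way round below 0.17 rad and angle between foot's own z axis and vertical below 0.08 rad and value of joint glide above 0.0058 m and angle between the x axis of each of left_handle, right_handle and the x axis of press, either way round below 0.03 rad and linear speed of foot below 0.02 m/s); the robot touches nothing.
It fails at once if a jaw presses on the foot with more than 36 N, which bruises the wood (contact force between any of left_handle, right_handle and foot above 36 N).
It fails at once if the glide is pressed in while the foot is not in the cradle (value of joint glide above 0.003 m and distance between foot and cradle above 0.025 m).
It fails at once if a finished foot or the tin is moved by more than 25 mm (distance of any of spare_a, spare_b, glide_tin from where it was at the start of the episode above 0.025 m).
It also fails if it takes over 69 s, if anything falls off the work surface, if the arm or the gripper's body presses on something with over 40 N, if the wrist force passes 120 N, or if a joint passes its speed limit or range.

## Working session

There is one attempt and no reset: what is moved stays moved. The work goes in short steps, Python scripts to look and compute and a tool call to move; the robot and the scene stay as the last step left them, time stands still between calls to the robot, and variables do not carry over. Pictures are saved under pics/ and viewed, about 8 in all and at most 12, crops included, and the job is handed in when it is done.

Besides the shell and the picture viewer there is one more tool, called after "Call:" in YAML: its name, and indented under it one key for each argument. carry_out: Moves the arm, as the interface text tells. Its arguments: {"type":"object","properties":{"commands":{"type":"array","items":{"type":"array","items":{"type":"array","items":{"type":"number"}}}},"grip_force":{"type":"number"}},"required":["commands"]}

```bash
mkdir -p pics; cat > h.py <<'E'
import numpy as np, cv2
from bench import r, viewer
def snap(n,f):
    im=viewer.snapshot(n); cv2.imwrite('pics/'+f,im[:,:,::-1]); return im
def cal(n):
    c=viewer.calibration(n); K=np.array(c["camera_matrix"],float); R=cv2.Rodrigues(np.array(c["rvec"],float))[0]; t=np.array(c["tvec"],float).ravel(); return K,R,t
def ray(n,u,v,z,c=None):
    K,R,t=c or cal(n); d=R.T@np.linalg.solve(K,[u,v,1]); C=-R.T@t; return C+d*(z-C[2])/d[2]
def proj(n,p,c=None):
    K,R,t=c or cal(n); q=K@(R@np.array(p,float)+t); return q[:2]/q[2]
E
python3 - <<'E'
from h import *
a=snap("top","t1.png"); b=snap("scene","s1.png")
for n in("top","scene"):
    K,R,t=cal(n); print(n,K[0,0],-R.T@t)
print(r.sense())
E
```

```text
top 394.5518923027906 [478.42858681 -68.65074468 998.4087077 ]
scene 486.33678245209734 [ 957.56175462 -729.12776785  592.21924592]
{'time': 0.1, 'joint_pos': array([ 6.22567801e+01,  7.51181922e+00,  8.53238133e+01, -5.26848652e-04,
        8.72607976e+01, -4.89214918e+00]), 'qd': array([-0.08612266,  0.03457539, -0.2194622 , -0.01293243,  0.00674593,
       -0.08979651]), 'joint_efforts': array([ 1.05929805e-03, -5.70950317e+01, -5.01939547e+01, -1.85539634e-04,
        8.05773394e-03,  1.22273004e-04]), 'tool_pos': array([232.75889733, 552.50909581, 249.33105916]), 'tcp_rot': array([-1.79903876e+02, -7.69930544e-03,  1.57148948e+02]), 'ft_force': array([-0.66799749,  0.06321629, -0.01540014]), 'wrist_torque': array([-0.04247906, -0.00788512,  0.01127512]), 'finger_gap': 85.26981140675144}
```

View pics/t1.png

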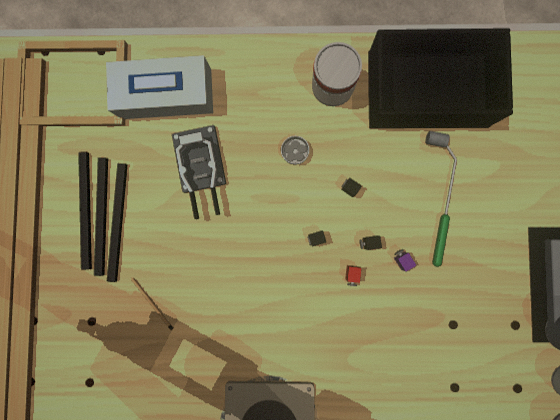

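View pics/s1.png

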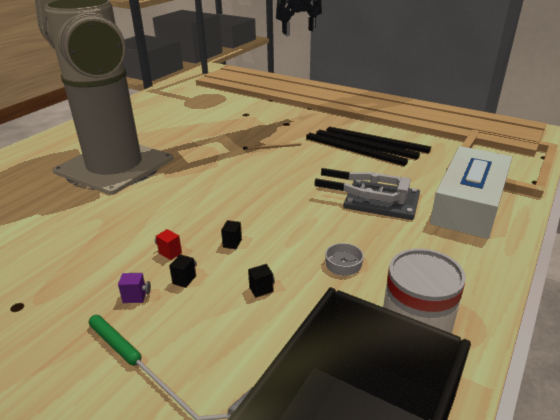

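The black candidates in the top view are (317,239), (372,243) and (352,187). (372,243) seems to have a grey disc standing off its left side. Next I'll enlarge it, and the press.

```bash
python3 - <<'E'
from h import *
t=cv2.imread('pics/t1.png'); s=cv2.imread('pics/s1.png')
f=lambda im,x,y,w,h,k:cv2.convertScaleAbs(cv2.resize(im[y:y+h,x:x+w],None,fx=k,fy=k,interpolation=cv2.INTER_CUBIC),alpha=1.8,beta=15)
A=f(t,295,170,100,90,4); B=f(s,160,210,130,90,3)  # 400x360, 390x270
o=np.zeros((600,800,3),np.uint8); o[:360,:400]=A; o[:270,405:795]=B
C=f(t,165,120,70,100,3) ; o[290:590,420:630]=C
cv2.imwrite('pics/c1.png',o)
cv2.imwrite('pics/c2.png',f(t,165,115,75,110,5))
E
```

```text
(no output)
```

View pics/c1.png

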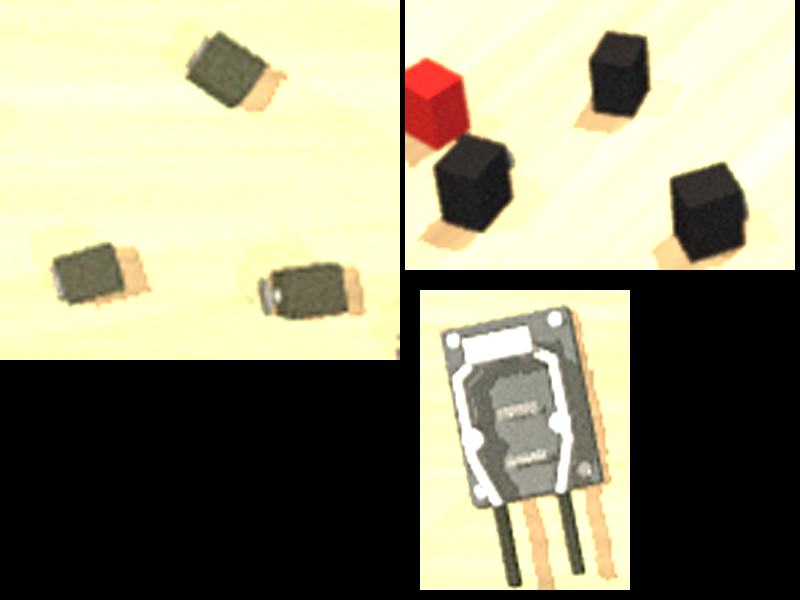

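View pics/c2.png

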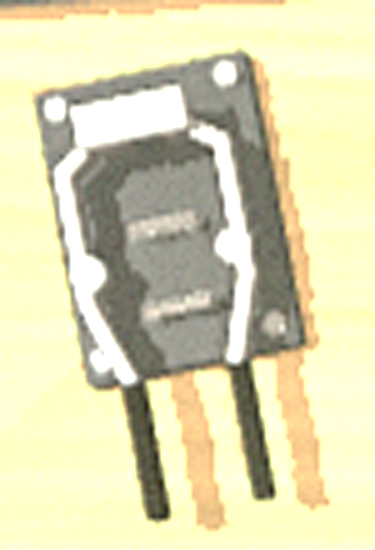

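```bash
python3 - <<'E'
from h import *
c=cal("top"); P=lambda u,v,k,x0,y0,z:ray("top",x0+(u-k/2+.5)/k,y0+(v-k/2+.5)/k,z,c)
q=[P(u,v,4,295,170,44) for u,v in((272,268),(345,263),(348,312),(275,319))]
for a in q: print(a.round(1))
print('foot mean',np.mean(q,0), [np.linalg.norm(q[i]-q[(i+1)%4]).round(1) for i in range(4)])
print('glide disc',P(264,296,4,295,170,22))
g=lambda u,v,z:P(u,v,5,165,115,z)
Lg0,Lg1,Rg0,Rg1=g(132,385,47),g(157,518,47),g(240,362,47),g(265,498,47)
print('grip ends',Lg0,Lg1,Rg0,Rg1,np.linalg.norm(Lg1-Rg1))
d=(Lg0-Lg1)+(Rg0-Rg1); print('press x yaw grips',np.degrees(np.arctan2(d[1],d[0])))
# base corners
B=[g(38,95,16),g(248,53,16),g(305,343,16),g(90,386,16)]
print('base',*B); m=[np.linalg.norm(B[i]-B[(i+1)%4]).round(1) for i in range(4)];print(m)
d=B[0]-B[3]+B[1]-B[2]; d/=np.linalg.norm(d); print('yaw',np.degrees(np.arctan2(d[1],d[0])))
print('cradle from base',np.mean(B,0)-27*d)
N=[g(90,270,47),g(232,247,47)]; print('noses',*N,np.mean(N,0),np.linalg.norm(N[0]-N[1]))
G=(Lg0+Lg1+Rg0+Rg1)/4; print('grip mean',G,'cradle from grips',G+85*d)
F=[g(165,223,30),g(178,303,30)]; print('fences',*F,np.mean(F,0))
E
```

```text
[ 463.2 -224.6   44. ]
[ 466.3 -268.1   44. ]
[ 437.1 -269.5   44. ]
[ 432.7 -226.    44. ]
foot mean [ 449.82099008 -247.05771109   44.        ] [np.float64(43.7), np.float64(29.2), np.float64(43.7), np.float64(30.5)]
glide disc [ 445.68003782 -223.10465384   22.        ]
grip ends [571.21307354 191.4244037   47.        ] [506.37650857 177.95612178  47.        ] [582.48918518 138.61711868  47.        ] [516.19093406 125.3932478   47.        ] 53.47128826646146
press x yaw grips 11.50523299753329
base [722.57791345 250.97494495  16.        ] [743.83045834 143.73092718  16.        ] [595.4884818  112.62735732  16.        ] [573.72330425 221.20900634  16.        ]
[np.float64(109.3), np.float64(151.6), np.float64(110.7), np.float64(151.8)]
yaw 11.5748037089015
cradle from base [632.45412279 176.71808656  16.        ]
noses [627.79908396 213.23974687  47.        ] [639.05556293 143.43275788  47.        ] [633.42732345 178.33625238  47.        ] 70.70872669050911
grip mean [544.06742534 158.34772299  47.        ] cradle from grips [627.33882968 175.40272865  47.        ]
fences [654.06561767 181.04291401  30.        ] [613.85479979 173.80398321  30.        ] [633.96020873 177.42344861  30.        ]
```

Call:
carry_out:
  commands:
    - [[85,-36,-46,0,0,0,8],[85,-73,-94,0,0,0,16],[85,-110,-141,0,0,0,24],[85,-146,-188,0,0,0,32],[85,-183,-235,0,0,0,40]]

```text
time: 0.72
tool_pos: [310.2, 263.5, 249.9]
tcp_rot: [-180.0, 0.0, 116.9]
ft_force: [1.6, 0.0, 0.5]
finger_gap: 84.9
```

Call:
carry_out:
  commands:
    - [[85,-58,-12,0,0,0,4],[85,-116,-24,0,0,0,8],[85,-174,-36,0,0,0,12],[85,-232,-48,0,0,0,17],[85,-290,-61,0,0,0,22.6]]

```text
time: 1.35
tool_pos: [388.4, -22.5, 250.2]
tcp_rot: [180.0, -0.0, 94.4]
ft_force: [0.7, 0.3, -0.4]
finger_gap: 84.9
```

Call:
carry_out:
  commands:
    - [[85,-48,9,10,0,0,0],[85,-96,18,25,0,0,0],[85,-144,27,40,0,0,0],[85,-190,36,55,0,0,0],[85,-233,44,70,0,0,0]]

```text
time: 1.98
tool_pos: [450.7, -250.9, 179.3]
tcp_rot: [-180.0, -0.0, 94.5]
ft_force: [1.0, 0.1, 0.4]
finger_gap: 85.1
```

```bash
python3 - <<'E'
from h import *
s=r.sense(); print(s['tool_pos'],s['tcp_rot'],s['time']); c=cal('wrist'); print(c[0][0,0],-c[1].T@c[2])
im=snap('wrist','w1.png'); cv2.imwrite('pics/w1b.png',cv2.convertScaleAbs(cv2.imread('pics/w1.png'),alpha=1.8,beta=15))
print(proj('wrist',[450,-251,44],c))
E
```

```text
[ 450.71739332 -250.91575084  179.34397255] [-1.79979452e+02 -2.40396101e-02  9.45190274e+01] 1.975
294.64639151704097 [ 444.59249624 -177.35960157  302.98134988]
[284.36208892 203.53416779]
```

View pics/w1b.png

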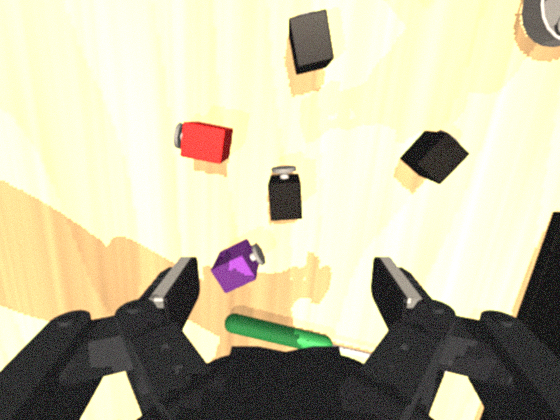

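```bash
python3 - <<'E'
from h import *
c=cal('wrist'); W=lambda u,v,z:ray('wrist',u,v,z,c).round(1)
for p in((270,181),(299,181),(301,219),(271,220)): print('foot',W(*p,44))
print('disc',W(274,170,22),W(295,170,22))
for p in((212,268),(242,242),(258,268),(230,291)): print('purple',W(*p,44))
im=cv2.imread('pics/w1.png'); a=cv2.resize(im[140:310,190:330],None,fx=4,fy=3.5,interpolation=cv2.INTER_CUBIC); cv2.imwrite('pics/w1c.png',cv2.convertScaleAbs(cv2.resize(im[155:235,250:320],None,fx=7,fy=7,interpolation=cv2.INTER_CUBIC),alpha=3,beta=20))
E
```

```text
foot [ 434.9 -234.3   44. ]
foot [ 460.5 -232.3   44. ]
foot [ 465.6 -267.5   44. ]
foot [ 438.2 -270.6   44. ]
disc [ 437.2 -228.    22. ] [ 457.1 -226.4   22. ]
purple [ 384.5 -324.2   44. ]
purple [ 412.4 -294.7   44. ]
purple [ 428.9 -320.7   44. ]
purple [ 402.5 -348.3   44. ]
```

View pics/w1c.png

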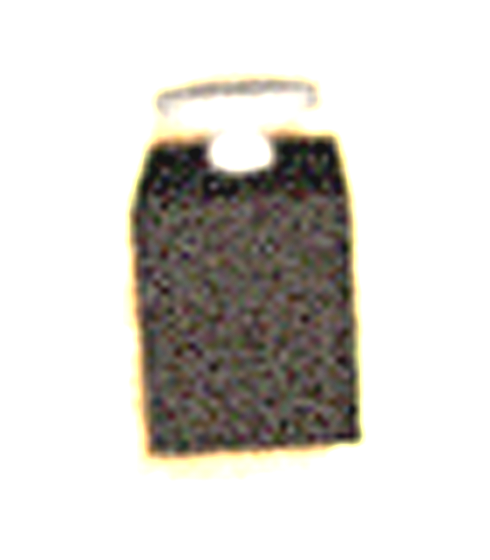

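Seen from the wrist, the black block at (285,201) has its disc standing off on a stem at (284,169), so it is the unfinished foot. Its centre is about (451,-249) with yaw about 7°.

Call:
carry_out:
  commands:
    - [[65,2,0.4,35,0,0,-1.2],[65,2,0.4,70,0,0,-2.5],[65,2,0.4,100,0,0,-2.5],[65,2,0.4,125,0,0,-2.5],[65,2,0.4,141,0,0,-2.5]]

```text
time: 2.65
tool_pos: [450.1, -246.6, 37.5]
tcp_rot: [-179.9, -0.1, 97.1]
ft_force: [0.3, -0.7, 0.1]
finger_gap: 64.9
```

Call:
carry_out:
  commands:
    - [[45,0,0,0,0,0,0],[25,0,0,0,0,0,0],[25,0,0,0,0,0,0],[25,0,0,0,0,0,0],[25,0,0,0,0,0,0]]
  grip_force: 25

```text
time: 3.28
tool_pos: [451.7, -247.8, 40.3]
tcp_rot: [179.9, 0.1, 97.1]
ft_force: [-1.0, 0.5, 6.5]
finger_gap: 29.3
```

Call:
carry_out:
  commands:
    - [[25,0,0,-30,0,0,0],[25,0,0,-80,0,0,0],[25,40,23,-110,0,0,0],[25,90,52,-110,0,0,0],[25,142,82,-110,0,0,0]]

```text
time: 3.9
tool_pos: [515.7, -95.2, 150.1]
tcp_rot: [179.9, 0.0, 97.0]
ft_force: [0.4, 0.2, -0.6]
finger_gap: 29.6
```

Call:
carry_out:
  commands:
    - [[25,52,30,0,0,0,0],[25,104,60,0,0,0,-1],[25,156,90,0,0,0,-2],[25,210,120,0,0,0,-3],[25,259,150,0,0,0,-4.5]]

```text
time: 4.53
tool_pos: [632.3, 181.3, 149.0]
tcp_rot: [-180.0, 0.0, 101.6]
ft_force: [1.1, -0.7, 0.2]
finger_gap: 29.5
```

```bash
python3 - <<'E'
from h import *
s=r.sense(); print(s['tool_pos'],s['tcp_rot'],s['time'],s['finger_gap'],s['ft_force']); c=cal('wrist'); print(-c[1].T@c[2])
im=snap('wrist','w2.png'); w=cv2.convertScaleAbs(cv2.imread('pics/w2.png'),alpha=1.5,beta=10)
cv2.imwrite('pics/w2b.png',cv2.resize(w,(800,600),interpolation=cv2.INTER_CUBIC))
np.savez('w2cal.npz',K=c[0],R=c[1],t=c[2])
E
```

```text
[632.28253708 181.30258804 149.02598971] [-1.79984134e+02  9.71889931e-04  1.01618099e+02] 4.525 29.489795190996183 [ 1.12860604 -0.70442927  0.16014029]
[617.26933778 253.67284128 272.65096938]
```

View pics/w2b.png

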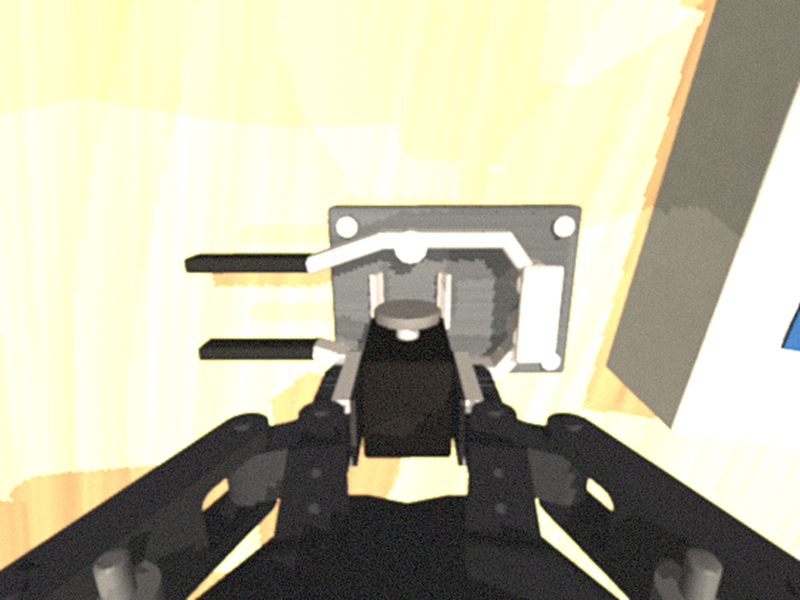

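```bash
python3 - <<'E'
from h import *
d=np.load('w2cal.npz'); c=(d['K'],d['R'],d['t']); W=lambda u,v,z:ray('wrist',u/1.42857,v/1.42857,z,c)
a=np.radians(11.6); X=np.array([np.cos(a),np.sin(a),0]); Y=np.array([-np.sin(a),np.cos(a),0])
O=np.array([632.3,181.3,0])
def rel(n,p): q=p-O; print(n,p.round(1),'x',round(q@X,1),'y',round(q@Y,1))
rel('baseTL',W(329,206,16));rel('baseTR',W(580,206,16));rel('base BL?',W(335,300,16));rel('baseBR',W(564,372,16))
rel('noseL',W(410,247,47)); rel('fenceL',W(377,275,30)); rel('fenceR',W(444,275,30))
rel('grip tipL',W(187,258,47));rel('gripL end',W(308,258,47))
rel('grip tipR',W(201,345,47));rel('gripR end',W(313,345,47))
rel('disc L',W(373,315,131));rel('disc R',W(440,315,131))
rel('foot top l',W(363,400,153)); rel('foot top r',W(455,400,153))
rel('strap L',W(526,266,57)); rel('strap',W(563,266,57))
rel('foot topfront',W(405,455,153)); rel('foot topfar',W(405,345,153))
E
```

```text
baseTL [575.7 224.1  16. ] x -46.8 y 53.3
baseTR [722.8 254.5  16. ] x 103.4 y 53.5
base BL? [588.4 166.6  16. ] x -46.0 y -5.6
baseBR [747.1 147.7  16. ] x 105.7 y -56.0
noseL [626.9 215.   47. ] x 1.5 y 34.1
fenceL [611.9 191.7  30. ] x -17.8 y 14.3
fenceR [650.8 199.8  30. ] x 21.9 y 14.4
grip tipL [509.2 184.4  47. ] x -120.0 y 27.8
gripL end [573.8 197.8  47. ] x -54.0 y 27.9
grip tipR [520.1 134.3  47. ] x -119.4 y -23.4
gripR end [583.6 147.5  47. ] x -54.5 y -23.3
disc L [615.4 202.8 131. ] x -12.2 y 24.5
disc R [638.8 207.7 131. ] x 11.7 y 24.5
foot top l [617.8 181.7 153. ] x -14.1 y 3.3
foot top r [646.6 187.7 153. ] x 15.3 y 3.4
strap L [688.1 219.2  57. ] x 62.2 y 25.9
strap [707.  223.1  57. ] x 81.6 y 26.0
foot topfront [635.1 164.2 153. ] x -0.7 y -17.4
foot topfar [627.1 203.1 153. ] x -0.7 y 22.4
```

Call:
carry_out:
  commands:
    - [[25,-3,0.5,20,0,0,0],[25,-6.5,1,38,0,0,0],[25,-6.5,1,50,0,0,0],[25,-6.5,1,50,0,0,0]]

```text
time: 5.08
tool_pos: [633.0, 171.6, 97.3]
tcp_rot: [-179.8, -0.0, 101.5]
ft_force: [0.8, -0.4, -1.0]
finger_gap: 29.5
```

```bash
python3 - <<'E'
from h import *
s=r.sense(); print(s['tool_pos'],s['tcp_rot'],s['time'],s['finger_gap'],s['ft_force']); c=cal('wrist'); print(-c[1].T@c[2])
im=snap('wrist','w3.png'); w=cv2.convertScaleAbs(cv2.imread('pics/w3.png')[120:360,130:450],alpha=1.7,beta=10)
cv2.imwrite('pics/w3b.png',cv2.resize(w,(800,600),interpolation=cv2.INTER_CUBIC))
np.savez('w3cal.npz',K=c[0],R=c[1],t=c[2])
E
```

```text
[632.95212981 171.55349405  97.30291569] [-1.79805710e+02 -2.42815388e-03  1.01452873e+02] 5.075 29.45090580208191 [ 0.82265743 -0.44231546 -1.00371827]
[618.50804161 244.03103421 220.87946581]
```

View pics/w3b.png

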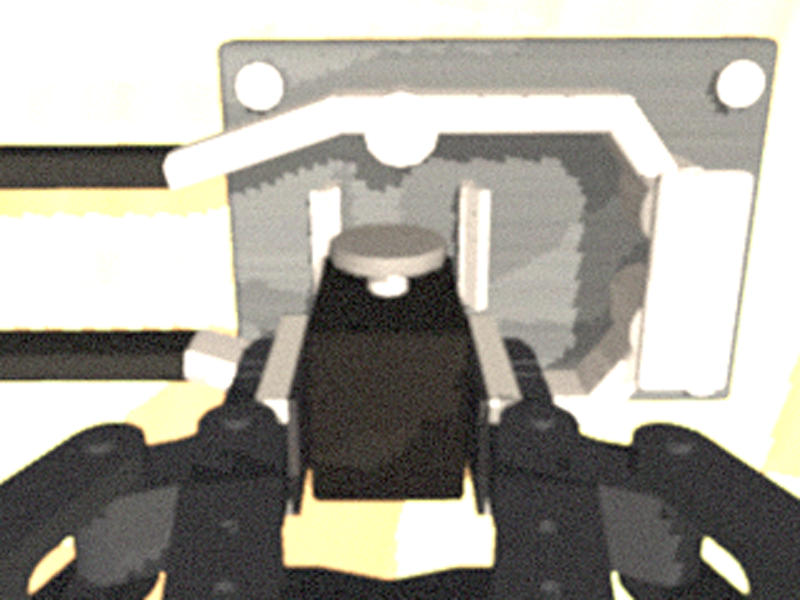

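```bash
python3 - <<'E'
from h import *
d=np.load('w3cal.npz'); c=(d['K'],d['R'],d['t']); W=lambda u,v,z:ray('wrist',130+u/2.5,120+v/2.5,z,c)
a=np.radians(11.5); X=np.array([np.cos(a),np.sin(a),0]); Y=np.array([-np.sin(a),np.cos(a),0])
s=r.sense(); print(s['tool_pos'],s['tcp_rot'])
O=np.array([*s['tool_pos'][:2],0]); b=s['tool_pos'][2]-40
def rel(n,p): q=p-O; print(n,'x',round(q@X,1),'y',round(q@Y,1))
rel('baseTL',W(221,43,16));rel('baseTR',W(776,42,16));rel('baseBR',W(727,397,16))
rel('noseL tip',W(401,167,47)); rel('fenceL in',W(341,200,30)); rel('fenceR in',W(461,200,30)); rel('fenceL out',W(311,200,30)); rel('fenceR out',W(490,200,30))
rel('gripL',W(50,147,47));rel('gripL2',W(50,187,29));rel('gripR',W(50,332,47));
rel('strap T',W(755,171,57)); rel('strapB',W(727,392,57))
for z in(b+22,): rel('disc l',W(330,245,z));rel('disc r',W(447,245,z))
rel('disc top outer',W(389,226,b+34)); rel('disc top inner',W(389,252,b+34))
z=b+44; rel('top FL',W(308,333,z)); rel('top FR',W(472,333,z)); rel('top NL',W(313,497,z)); rel('top NR',W(466,497,z))
E
```

```text
[633.76315532 171.94710029  98.64069457] [-1.79919051e+02 -2.49068768e-04  1.01474592e+02]
baseTL x -46.3 y 61.9
baseTR x 104.0 y 62.3
baseBR x 105.0 y -45.8
noseL tip x 2.2 y 34.5
fenceL in x -13.6 y 21.6
fenceR in x 18.7 y 21.7
fenceL out x -21.6 y 21.6
fenceR out x 26.4 y 21.7
gripL x -82.0 y 39.3
gripL2 x -91.8 y 24.9
gripR x -88.3 y -9.2
strap T x 82.6 y 36.0
strapB x 83.7 y -20.5
disc l x -12.5 y 26.1
disc r x 11.0 y 26.1
disc top outer x -0.6 y 33.8
disc top inner x -0.6 y 28.8
top FL x -14.8 y 17.2
top FR x 14.0 y 17.3
top NL x -14.9 y -16.7
top NR x 14.0 y -16.6
```

Measured from the wrist view, the foot needs +2.3 mm in press y and +2.5 mm in press x. Then it goes down 44 mm.

Call:
carry_out:
  commands:
    - [[25,2.3,2.5,0,0,0,0],[25,2.3,2.5,12,0,0,0],[25,2.3,2.5,24,0,0,0],[25,2.3,2.5,30,0,0,0],[25,2.3,2.5,30,0,0,0]]

```text
time: 5.75
tool_pos: [635.5, 175.6, 68.0]
tcp_rot: [-179.9, 0.0, 101.6]
ft_force: [0.2, -0.2, -1.0]
finger_gap: 29.1
```

Call:
carry_out:
  commands:
    - [[25,0,0,5,0,0,0],[25,0,0,9,0,0,0],[25,0,0,13,0,0,0],[25,0,0,13.5,0,0,0]]

```text
time: 6.25
tool_pos: [636.5, 175.8, 56.3]
tcp_rot: [180.0, -0.0, 101.6]
ft_force: [-3.7, -0.9, 6.4]
finger_gap: 29.2
```

```bash
python3 - <<'E'
from h import *
s=r.sense(); print(s['tool_pos'],s['tcp_rot'],s['time'],s['finger_gap'],s['ft_force'],s['wrist_torque']); c=cal('wrist')
im=snap('wrist','w4.png'); w=cv2.convertScaleAbs(cv2.imread('pics/w4.png')[120:360,130:450],alpha=1.7,beta=10)
cv2.imwrite('pics/w4b.png',cv2.resize(w,(800,600),interpolation=cv2.INTER_CUBIC))
E
```

```text
[636.52445458 175.82258887  56.34094705] [ 1.79972405e+02 -1.48840862e-03  1.01554207e+02] 6.25 29.20378957041947 [-3.74448066 -0.94327507  6.36368094] [-0.11421917  0.52641418  0.02593762]
```

View pics/w4b.png

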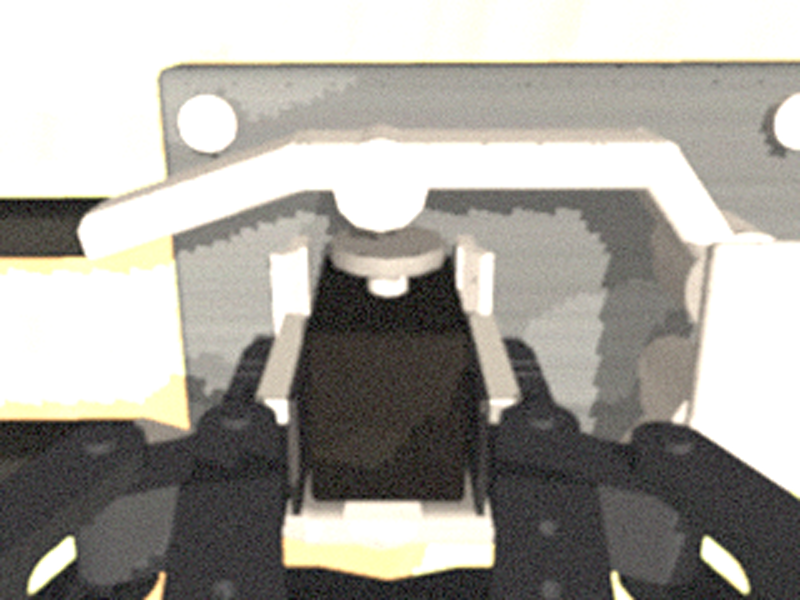

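The foot is at floor height: the TCP is 16.0 mm above its height at the grasp. The picture shows it about 1 mm too far towards the hinge-side fence, so I'll shift it back a little and release.

Call:
carry_out:
  commands:
    - [[25,0,-1.2,0,0,0,0],[25,0,-1.2,0,0,0,0]]

```text
time: 6.55
tool_pos: [635.7, 175.6, 56.3]
tcp_rot: [179.9, 0.0, 101.6]
ft_force: [2.5, 1.3, 3.1]
finger_gap: 29.5
```

Call:
carry_out:
  commands:
    - [[33,0,0,0,0,0,0],[40,0,0,0,0,0,0],[50,0,0,0,0,0,0],[50,0,0,0,0,0,0],[50,0,0,0,0,0,0]]

```text
time: 7.18
tool_pos: [635.1, 175.5, 55.7]
tcp_rot: [-180.0, 0.0, 101.6]
ft_force: [0.3, 1.0, -0.9]
finger_gap: 50.1
```

Call:
carry_out:
  commands:
    - [[50,0,0,0,0,0,0],[50,0,0,-15,0,0,0],[50,0,0,-40,0,0,0],[50,0,0,-80,0,0,0],[70,0,0,-80,0,0,0]]

```text
time: 7.8
tool_pos: [638.4, 176.1, 142.2]
tcp_rot: [179.5, 0.0, 101.6]
ft_force: [0.1, 0.1, 0.3]
finger_gap: 66.2
```

```bash
python3 - <<'E'
from h import *
s=r.sense(); print(s['tool_pos'],s['tcp_rot'],s['time'],s['finger_gap'],s['ft_force']); c=cal('wrist')
im=snap('wrist','w5.png'); w=cv2.convertScaleAbs(cv2.imread('pics/w5.png')[120:360,100:420],alpha=1.7,beta=10)
cv2.imwrite('pics/w5b.png',cv2.resize(w,(800,600),interpolation=cv2.INTER_CUBIC))
np.savez('w5cal.npz',K=c[0],R=c[1],t=c[2])
E
```

```text
[638.3726177  176.12821355 142.20513175] [1.79467334e+02 4.58528953e-03 1.01551425e+02] 7.8 66.2286942823273 [0.0891875  0.13436989 0.28057042]
```

View pics/w5b.png

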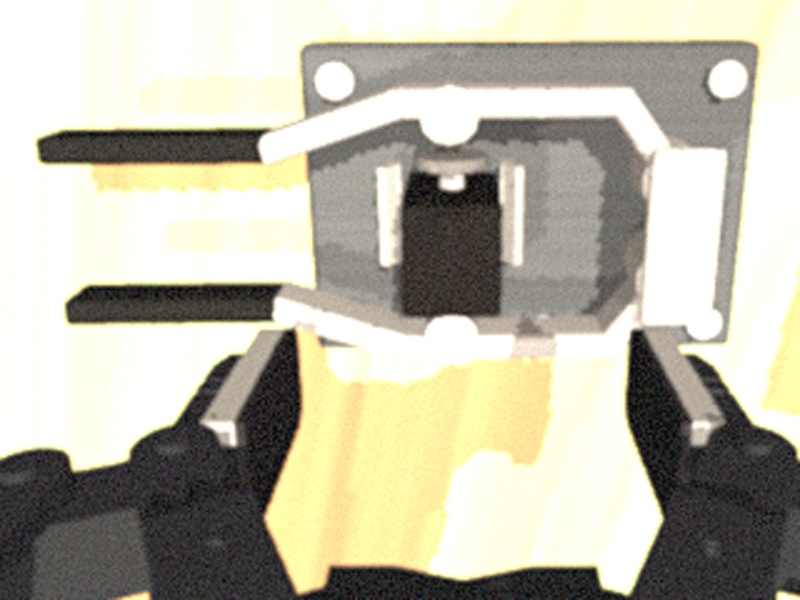

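```bash
python3 - <<'E'
from h import *
d=np.load('w5cal.npz'); c=(d['K'],d['R'],d['t']); W=lambda u,v,z:ray('wrist',100+u/2.5,120+v/2.5,z,c)
a=np.radians(11.55); X=np.array([np.cos(a),np.sin(a),0]); Y=np.array([-np.sin(a),np.cos(a),0])
O=np.array([633.9,179.6,0])
def rel(n,p): q=p-O; print(n,p.round(1),'x',round(q@X,1),'y',round(q@Y,1))
rel('gripL tip inner top',W(62,135,47)); rel('gripL end outer?',W(265,131,47));rel('gripL inner',W(150,162,47));rel('L top far edge',W(150,131,47))
rel('gripR tip',W(92,287,47)); rel('R top far',W(180,287,47)); rel('R low',W(180,320,47))
rel('noseL',W(450,145,47)); rel('noseR',W(452,317,47)); rel('baseTL',W(303,44,16)); rel('baseTR',W(757,44,16)); rel('baseBR',W(725,342,16))
rel('foot',W(404,206,60)); rel('foot',W(500,206,60)); rel('footn',W(404,315,60)); rel('footn',W(500,315,60))
s=r.sense(); print(s['tool_pos'],s['tcp_rot'])
t=(O-85*X)[:2]-s['tool_pos'][:2]; y=np.radians(s['tcp_rot'][2]); print('tool shift to grips',t@[np.cos(y),np.sin(y)],t@[np.sin(y),-np.cos(y)])
E
```

```text
gripL tip inner top [515.2 186.2  47. ] x -115.0 y 30.2
gripL end outer? [574.3 199.4  47. ] x -54.4 y 31.4
gripL inner [541.5 183.1  47. ] x -89.8 y 22.0
L top far edge [540.8 192.6  47. ] x -88.7 y 31.4
gripR tip [527.  138.8  47. ] x -112.9 y -18.5
R top far [554.2 144.4  47. ] x -85.1 y -18.6
R low [555.3 132.9  47. ] x -86.3 y -30.0
noseL [629.3 206.3  47. ] x 0.8 y 27.1
noseR [641.  151.3  47. ] x 1.3 y -29.2
baseTL [576.1 223.8  16. ] x -47.8 y 54.9
baseTR [723.4 254.1  16. ] x 102.6 y 55.1
baseBR [745.7 147.7  16. ] x 103.2 y -53.6
foot [619.3 188.6  60. ] x -12.5 y 11.7
foot [646.6 194.1  60. ] x 15.3 y 11.7
footn [625.5 154.8  60. ] x -13.2 y -22.6
footn [654.  160.6  60. ] x 15.9 y -22.7
[637.06724229 175.84874552 139.61029401] [1.79668878e+02 3.80044160e-03 1.01551944e+02]
tool shift to grips 4.312411810677865 -87.35187301779291
```

Call:
carry_out:
  commands:
    - [[85,1,-20,0,0,0,10],[85,2,-40,0,0,0,20],[85,3,-60,0,0,0,30],[85,4,-75,0,0,0,40],[85,4.3,-87,0,0,0,50]]

```text
time: 8.48
tool_pos: [547.7, 162.1, 135.0]
tcp_rot: [-179.9, 0.1, 51.2]
ft_force: [0.1, -0.3, -0.0]
finger_gap: 85.3
```

Call:
carry_out:
  commands:
    - [[85,0,0,0,0,0,10],[85,0,0,0,0,0,20],[85,0,0,0,0,0,30],[85,0,0,0,0,0,40],[85,0,0,0,0,0,40]]

```text
time: 9.1
tool_pos: [548.4, 162.1, 135.1]
tcp_rot: [180.0, 0.1, 11.6]
ft_force: [-0.3, 0.5, -0.4]
finger_gap: 84.9
```

```bash
python3 - <<'E'
from h import *
s=r.sense(); print(s['tool_pos'],s['tcp_rot'],s['time'],s['finger_gap'],s['joint_pos'])
E
```

```text
[548.40901026 162.13787599 135.09355192] [1.79999993e+02 8.34448894e-02 1.16110331e+01] 9.1 84.86515500863351 [ 1.13340644e+01  8.01588819e+00  9.69806880e+01 -4.25101119e-04
  7.50868677e+01  8.97231411e+01]
```

Call:
carry_out:
  commands:
    - [[85,2,-0.5,20,0,0,0],[85,2,-0.5,45,0,0,0],[85,2,-0.5,70,0,0,0],[85,2,-0.5,88,0,0,0],[85,2,-0.5,95,0,0,0]]

```text
time: 9.72
tool_pos: [549.6, 162.9, 38.6]
tcp_rot: [180.0, 0.2, 11.6]
ft_force: [-0.7, -0.5, 0.2]
finger_gap: 85.2
```

Call:
carry_out:
  commands:
    - [[75,0,0,0,0,0,0],[68,0,0,0,0,0,0],[64,0,0,0,0,0,0],[60,0,0,0,0,0,0],[60,0,0,0,0,0,0]]
  grip_force: 20

```text
time: 10.35
tool_pos: [551.3, 163.1, 41.3]
tcp_rot: [180.0, -0.1, 11.5]
ft_force: [0.9, -0.8, 0.4]
finger_gap: 60.0
```

```bash
python3 - <<'E'
from h import *
s=r.sense(); print(s['tool_pos'],s['tcp_rot'],s['time'],s['finger_gap'],s['ft_force']); c=cal('wrist')
im=snap('wrist','w6.png'); w=cv2.convertScaleAbs(cv2.imread('pics/w6.png'),alpha=1.7,beta=10)
cv2.imwrite('pics/w6b.png',cv2.resize(w,(800,600),interpolation=cv2.INTER_CUBIC))
E
```

```text
[551.27950668 163.12431417  41.25409118] [ 1.79992932e+02 -5.29707804e-02  1.15494843e+01] 10.35 60.04851963060724 [ 0.86578047 -0.76187985  0.43150286]
```

View pics/w6b.png

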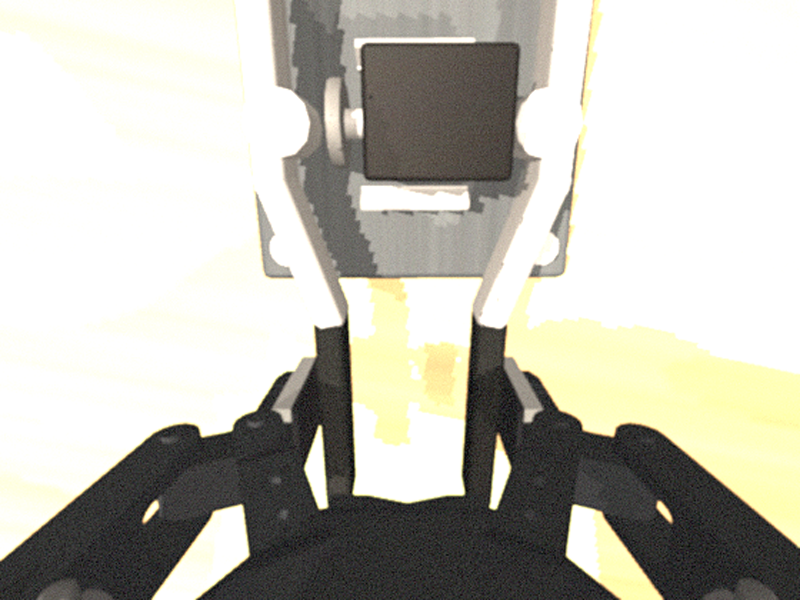

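The foot sits square in the cradle with the glide proud at (336,120) and clear of both noses, and the pads lie along both bars. Next I'll close in small position steps.

Call:
carry_out:
  commands:
    - [[56,0,0,0,0,0,0],[53,0,0,0,0,0,0],[50,0,0,0,0,0,0],[47,0,0,0,0,0,0],[45,0,0,0,0,0,0]]
  grip_force: 20

```text
time: 11.02
tool_pos: [550.9, 163.1, 40.8]
tcp_rot: [180.0, 0.0, 11.6]
ft_force: [-0.8, -1.5, 3.0]
finger_gap: 44.9
```

Call:
carry_out:
  commands:
    - [[44,0,0,0,0,0,0],[43,0,0,0,0,0,0],[42,0,0,0,0,0,0],[41,0,0,0,0,0,0],[40,0,0,0,0,0,0]]

```text
time: 11.65
tool_pos: [550.9, 162.9, 41.3]
tcp_rot: [180.0, 0.0, 11.6]
ft_force: [-4.3, -1.9, 8.8]
finger_gap: 40.3
```

Call:
carry_out:
  commands:
    - [[39.5,0,0,0,0,0,0],[39,0,0,0,0,0,0],[38.5,0,0,0,0,0,0],[38,0,0,0,0,0,0],[37.5,0,0,0,0,0,0]]

```text
time: 12.28
tool_pos: [550.9, 162.7, 41.6]
tcp_rot: [180.0, 0.0, 11.6]
ft_force: [-5.3, -4.8, 11.5]
finger_gap: 37.8
```

Call:
carry_out:
  commands:
    - [[37,0,0,0,0,0,0],[36.5,0,0,0,0,0,0],[36,0,0,0,0,0,0],[35.5,0,0,0,0,0,0],[35,0,0,0,0,0,0]]

```text
time: 12.9
tool_pos: [551.0, 162.5, 41.8]
tcp_rot: [179.9, 0.0, 11.5]
ft_force: [-5.0, -5.7, 12.8]
finger_gap: 35.4
```

Call:
carry_out:
  commands:
    - [[34.5,0,0,0,0,0,0],[34,0,0,0,0,0,0],[33.5,0,0,0,0,0,0],[33,0,0,0,0,0,0],[32.5,0,0,0,0,0,0]]

```text
time: 13.52
tool_pos: [550.9, 163.2, 40.8]
tcp_rot: [-180.0, -0.0, 11.6]
ft_force: [-0.7, -0.5, 2.3]
finger_gap: 32.4
```

```bash
python3 - <<'E'
from h import *
im=snap('wrist','w7.png'); w=cv2.convertScaleAbs(im[15:145,170:420,::-1],alpha=1.7,beta=10)
cv2.imwrite('pics/w7b.png',cv2.resize(w,(750,390),interpolation=cv2.INTER_CUBIC))
s=r.sense(); print(s['finger_gap'],s['ft_force'])
E
```

```text
32.541111606083135 [ 0.73806719 -0.01745717  2.51026642]
```

View pics/w7b.png

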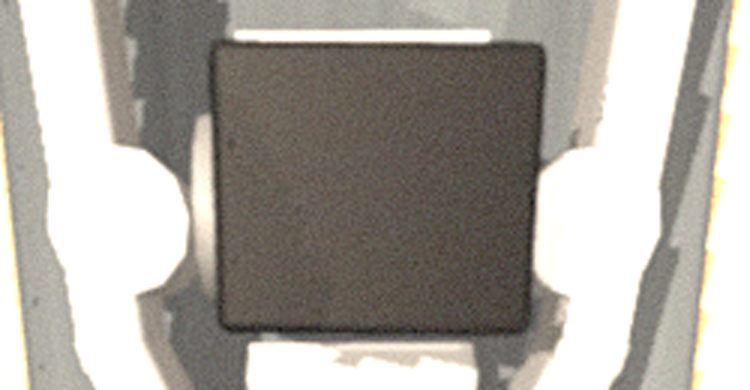

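The force dropped from 12.8 to 2.3 N and the disc now lies flat on the wood (190–215 px), so it snapped home. I'll hold for a moment, ease off and leave.

Call:
carry_out:
  commands:
    - [[32.5,0,0,0,0,0,0],[36,0,0,0,0,0,0],[42,0,0,0,0,0,0],[48,0,0,0,0,0,0],[54,0,0,0,0,0,0]]

```text
time: 14.2
tool_pos: [550.4, 163.1, 40.4]
tcp_rot: [-180.0, 0.1, 11.6]
ft_force: [-0.1, -0.2, -1.5]
finger_gap: 54.3
```

Call:
carry_out:
  commands:
    - [[60,0,0,0,0,0,0],[68,0,0,0,0,0,0],[78,0,0,0,0,0,0],[85,0,0,0,0,0,0],[85,0,0,0,0,0,0]]

```text
time: 14.82
tool_pos: [550.9, 163.2, 40.8]
tcp_rot: [-180.0, -0.0, 11.6]
ft_force: [0.4, -1.0, 0.2]
finger_gap: 85.0
```

Call:
carry_out:
  commands:
    - [[85,0,0,-15,0,0,0],[85,0,0,-45,0,0,0],[85,0,0,-80,0,0,0],[85,0,0,-80,0,0,0],[85,0,0,-80,0,0,0]]

```text
time: 15.45
tool_pos: [551.0, 163.2, 121.3]
tcp_rot: [180.0, -0.0, 11.6]
ft_force: [-0.6, -0.5, -0.9]
finger_gap: 85.2
```

```bash
python3 - <<'E'
from h import *
im=snap('wrist','w8.png'); w=cv2.convertScaleAbs(im[0:300,80:480,::-1],alpha=1.7,beta=10)
cv2.imwrite('pics/w8b.png',cv2.resize(w,(800,600),interpolation=cv2.INTER_CUBIC))
s=r.sense(); print(s['finger_gap'],s['ft_force'],s['tool_pos'],s['time'])
a=snap('top','t2.png'); d=cv2.absdiff(a[:,:,::-1],cv2.imread('pics/t1.png')).max(2)
for n,(x,y) in dict(a=(317,239),b=(352,187),tin=(295,151)).items(): print(n,(d[y-18:y+18,x-18:x+18]>40).sum())
E
```

```text
85.12186790816773 [-0.61126998 -0.11498204  0.0262289 ] [550.44679087 163.0801647  120.44517924] 15.5
a 441
b 0
tin 0
```

```bash
python3 - <<'E'
from h import *
c=cal('wrist'); im=cv2.imread('pics/w8.png').max(2).astype(int)
a=np.radians(11.55); X=np.array([np.cos(a),np.sin(a),0]); Y=np.array([-np.sin(a),np.cos(a),0]); O=np.array([633.9,179.6,0])
def prof(x,z,ys):
    return ' '.join(str(im[tuple(np.round(proj('wrist',O+x*X+y*Y+[0,0,z],c)[::-1]).astype(int))]) for y in ys)
ys=range(-36,37,2); print('y',*ys)
print('grip -60:',prof(-60,47,ys)); print('grip -75:',prof(-75,47,ys)); print('foot z60:',prof(0,60,ys)); print('disc z38',prof(5,38,ys))
print('foot along x (y=-5)',prof.__name__,[int(im[tuple(np.round(proj('wrist',O+x*X-5*Y+[0,0,60],c)[::-1]).astype(int))]) for x in range(-24,26,2)])
for f in('t1','t2'):
    t=cv2.imread(f'pics/{f}.png').max(2); m=cv2.moments((t[225:252,303:332]<45).astype(np.uint8)); print(f,m['m00'],m['m10']/max(m['m00'],1)+303,m['m01']/max(m['m00'],1)+225)
print(r.sense()['qd'].round(2))
E
```

```text
y -36 -34 -32 -30 -28 -26 -24 -22 -20 -18 -16 -14 -12 -10 -8 -6 -4 -2 0 2 4 6 8 10 12 14 16 18 20 22 24 26 28 30 32 34 36
grip -60: 175 176 169 19 22 30 27 9 185 205 200 199 206 199 202 205 202 200 202 180 167 169 170 165 170 191 205 205 80 25 29 26 28 152 206 203 203
grip -75: 176 177 159 28 33 34 20 21 201 206 201 202 202 205 206 202 202 206 203 164 159 155 163 167 163 204 202 206 107 27 22 30 16 199 199 205 203
foot z60: 199 202 198 207 201 164 47 36 40 29 31 32 40 33 28 30 33 38 39 40 38 39 34 46 43 43 39 121 54 42 47 111 195 192 197 200 201
disc z38 202 201 200 97 37 37 47 38 26 28 37 21 37 32 29 35 36 43 41 37 36 45 42 43 41 41 34 78 111 50 46 38 44 93 190 197 199
foot along x (y=-5) prof [48, 130, 130, 96, 36, 25, 33, 32, 35, 35, 41, 34, 38, 41, 44, 35, 39, 43, 37, 56, 131, 116, 82, 79, 87]
t1 0.0 303.0 225.0
t2 5.0 321.6 238.8
[ 0.09  0.54  0.24 -0.01 -0.05 -0.05]
```

```bash
python3 - <<'E'
from h import *
a,b=cv2.imread('pics/t1.png'),cv2.imread('pics/t2.png')
for n,(x,y) in dict(a=(317,239),b=(352,187),tin=(295,151)).items():
    m=cv2.matchTemplate(b[y-35:y+35,x-35:x+35],a[y-9:y+9,x-9:x+9],cv2.TM_CCOEFF_NORMED); _,v,_,l=cv2.minMaxLoc(m); print(n,round(v,3),l[0]-26,l[1]-26)
print(r.hand_in())
E
```

```text
a 0.932 0 0
b 0.995 0 0
tin 0.984 0 0
the job is handed in; nothing more can be done
None
```

The job is done and handed in: the unfinished foot is in the cradle with its glide pressed home. I set it there with the glide towards the left jaw, let go, then closed the handles in small position steps. The glide snapped home at about 32.5 mm finger opening, and I eased off and lifted clear.

- **Glide:** the vertical force on the tool fell from 12.8 N to 2.3 N at the snap. The wrist picture taken just then showed the disc flat on the wood.
- **Handles:** after release the grip bars measured about 61 mm over their outer faces, against 62 mm when open, so both have sprung open.
- **Foot:** it stands between the fences about 1 mm off centre. Its position along the jaws read about 1 to 4 mm off centre, because a nearby shadow blurred one edge. Both are within limits.
- **Finished feet and tin:** matching the before and after top views showed zero pixel shift for all three. Lighting changed around one finished foot, `spare_a`, so its match was a little weaker at 0.93.

I could not look at the last picture myself, because the 12-picture limit was reached. The final checks on the handles and foot come from brightness readings along lines in that picture. I also had no direct reading of the jaw force on the wood, so that it stayed below 36 N is inferred from the small steps and the tool force.

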